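# Rack the macro camera up to its stop and take the specimen picture

## Task

Get the macro camera ready and photograph the specimen puck standing on the end of its rail. Fit the loose steel crank by its square bore fully down onto the square drive spindle of the rail and wind the camera forward with the crank, clockwise from above, until its carriage is hard against the stop block; do not push the camera itself along. Then take the picture: press the shutter button down to its halfway stop, hold it there for about a second while it focuses, press it fully down, and let go, leaving the crank on the spindle and the other things on the bench where they are.

Things in the scene. Friction and masses are not known exactly. Their poses are not given: they have to be found in the camera images.
- crank: Loose steel crank, 0.24 kg, lying hub-down on the bench. Hub 30x30x30 mm with a square through-bore 15.4 mm wide, parallel to the hub's sides; hold it across the sides (+-y) to fit it. Origin: centre of the hub's underside, on the bore axis; x along the arm to the handle, z up. Arm 18 mm wide, 10 mm thick, flush with the underside, ends 74 mm from the origin.
- grip_middle (a point): Middle of the crank's upright black handle, 20 mm in diameter, 42 mm high, 62 mm from the bore axis; it stands 10.5 to 52.5 mm above the hub's underside. It turns freely on its pin: holding it does not hold the crank's angle, so it is for winding, not for fitting.
- focus_rail: Fixed rail 430 mm long, 64 mm wide (feet 150 mm across). Origin on the bench under it; x along the rail, the way the lens looks, z up. Spindle axis at x = -200, y = -30 mm, on a grey housing 54x92 mm, 60 mm high; camera in the middle; stop block at x = 21 to 41 mm; specimen post at x = 168 mm, 118 mm high.
- spindle_seat (a point): On the axis of the vertical square drive spindle, on the round collar (26 mm wide, 68 mm above the bench) where the hub's underside rests when fully down. Turns with the spindle: x and y are square to its flats. Spindle 14 mm square, 24.5 mm above the collar, tapered over the top 4.5 mm. The crank may go on in any of the four quarter turns.
- drive_spindle (a joint): Angle of the drive spindle, rad, growing clockwise seen from above; geared to the carriage, 15 mm per rad, so the stop is at 2.4 rad. Turning takes about 1 N at the crank's handle; it stays where it is left.
- camera_carriage (a joint): Travel of the camera carriage, m: 0 fully back, 0.036 against the stop block; starts between 0 and 0.008. It carries the camera: black body with a silver top plate, 38 mm deep along the rail, 128 mm across, top 128 mm above the bench; its middle is at x = -55 mm of the rail plus this travel; the lens reaches 92 mm ahead of that.
- shutter_top (a point): Centre of the top of the shutter button: dark steel, round, 17 mm in diameter, standing 8.5 mm above its collar, 137 mm above the bench, on the camera's hand grip, at the front right of the top for someone behind the camera. z up; moves with button and camera. Nothing taller stands within 40 mm of it.
- shutter_half (a joint): First stage of the shutter button, m: 0 free, 0.003 at the halfway stop, pressed straight down. It starts to give at 1 N and reaches the halfway stop at about 2.4 N.
- shutter_full (a joint): Second stage of the shutter button, m, pressed on past the halfway stop: 0 until the force passes 8 N, 0.003 fully down at about 10 N (total travel 6 mm). Both stages spring back when let go.
- objective: Bystander: black spare objective, 60 mm in diameter, 48 mm high, standing on the bench; origin at the centre of its underside.
- spare_puck: Bystander: beige resin specimen puck, 30 mm in diameter, 24 mm high, on the bench; origin at the centre of its underside.
- dropper_bottle: Bystander: brown dropper bottle, 33 mm in diameter, 102 mm high, standing on the bench; origin at the centre of its underside.
Things that resemble listed ones, but are neither listed nor needed, are in the scene too. Of the things shaped like the crank, the steel one is meant.

How it is judged:
By the outcome, as a careful person would: the job done as asked, in the order asked, and still so for the second after the job is handed in, with the robot touching nothing.
It also fails if it takes over 72 s, if anything falls off the work surface, if the arm or the gripper's body presses on something with over 40 N, if the wrist force passes 120 N, or if a joint passes its speed limit or range.

## Robot

A 6-joint arm with a two-finger parallel gripper is mounted at the origin on a cart in front of the work surface, level with it; the furniture and walls round the work are solid. World frame = base frame: x ahead of the robot, y to its left, z up, the work surface at z = 0. Lengths are in mm, angles in rad, forces in N, time in s.
With the tool pointing down it reaches from about 275 to 1000 mm from the base axis. Payload 8.4 kg.
Tool frame: the origin (TCP) lies at the very end of the fingers, on their centre line; the grasp point (between the pads) lies 19 mm behind it; z points along the fingers, y is the line along which they close (so a half turn about z gives the same grasp; the last joint's range is limited). The gripper opens to 85 mm and grips with 20 to 120 N. Pads are 22 mm wide; open, the fingers measure 114 mm over their backs; the gripper's body (76 mm by 85 mm) begins 54 mm behind the grasp point. The pads swing forward as they close: fully open they stand 13 mm farther back than shut.
Start: joints at [1.198, 0.353, 1.633, -0, 1.155, -0.002], TCP at [226.474, 582.527, 231.281] pointing down, gripper open.
Joint ranges: [-2.63, 2.63], [-0.92, 2.1], [0.06, 2.66], [-1.3, 4.44], [0, 2.69], [-3.02, 3.02]. Speed limits (rad/s): [2.22, 2.22, 2.79, 3.14, 3.14, 3.14].

## Interface

Orientations are given as [roll, pitch, yaw] about the fixed x, y, z axes, in that order (R = Rz(yaw) Ry(pitch) Rx(roll)).
In Python, from rig import r, vision gives the robot as it stands. The module is installed in compiled form; this text tells all that it offers.
- The arm moves only by the tool play_rows, never from a script. Its argument "steps" is a list of rows, each an object with "delta_pos": the shift along the tool's x, y, z in cm, a list of three; "yaw": the turn about the tool's z in rad; "jaw": the opening in per cent of the stroke, from 0 (shut) to 100 (fully open). A call has exactly 8 rows; each row is the pose to reach, as a shift and turn from the pose commanded when the call began, along the tool's axes at that moment; what a row does not reach only later rows make up. A row lasts 1/10 s, in which the tool goes at most 50 mm and 8.59 degrees, less where a joint would pass 70% of its speed; a pose out of reach is approached as far as the arm can. A call with a gripper value outside its range is refused whole. The fingers move at their own pace and stop on an object; "grip_force" is the grip in N (left out, the last holds). Time passes only in rows, so rows that repeat a pose let the fingers close, or fill a call up. It gives the time, the measured TCP pose, the force, the opening and the grip force at its end, in the units of the state.
- r.sense(): the state, without advancing time (a new reading comes with each control period).
- vision.grab_frame(name): name is "scene" or "top" or "wrist"; returns (picture, depth): 384x512x3 uint8, red, green, blue; 384x512 float32, mm along the optical axis (not along the pixel's ray), 0 where there is no reading.
- vision.calibration(name): a dict with "mtx" (3x3 intrinsics, pixels), "k1" (the pictures are not rectified: a ray, as slopes to the right and down, at radius r is drawn at 1 + k1 r^2 times it, then the intrinsics apply), "extrinsics" (4x4, takes a point from camera to world coordinates). Camera axes: x right, y down, z forward; pixel columns grow to the right and rows downward; lengths in mm; the calibration is good to about 2 mm. A picture is of the moment at which its call begins: read the wrist's pose just before it. calibration takes no time and is no camera call; for the wrist camera it gives the pose at the moment of the call.
- r.sign_off(): hands the job in; it is judged then, once.
Trained networks look in the newest picture that a camera, given by its name, has taken for a name from the list of things; names that differ only in an ending like _2 or _b are one class to them, and where a whole thing is asked for, a point or a joint stands for the part that bears it (a point fixed in the world has none). Each returns a list of dicts, best first, with "conf" (0 to 1); they miss things now and then, are a little off and sometimes report something else, mostly with a low value. They report only what shows in the picture. A call takes as long as a camera call. They do not tell look-alikes from the thing itself.
- vision.cut_out(camera, thing): "region" (384x512 bool, what is visible of it) and "uv" ([column, row] in pixels, amid what is visible of it).
- vision.landmark_of(camera, thing): "uv" ([column, row] in pixels: a listed point, or the origin of a listed thing).
The state is a dict: "clock": time; "qpos": joint angles; "qvel": joint speeds; "joint_efforts": joint torques, N m; "eef_pos": TCP position; "tcp_rot": TCP orientation; "contact_force": force on the tool from outside, world axes, zero at the start; "wrist_torque": the same for the moment, N m; "opening": opening from 0.0 (shut) to 1.0 (fully open); "grasp_force": force on a finger pad.
Only numpy, scipy, OpenCV 4.12 (cv2) and the standard library are available. Lean on these libraries where they do the work, as an engineer would, in place of code of your own. Each camera call takes 0.05 s, during which the arm holds its last target. There are 200 camera calls.

## Working session

There is one attempt and no reset: what is moved stays moved. The work goes in short steps, Python scripts to look and compute and a tool call to move; the robot and the scene stay as the last step left them, time stands still between calls to the robot, and variables do not carry over. Pictures are saved under pics/ and viewed, at most 10 in all, crops included, and the job is handed in when it is done.

Besides the shell and the picture viewer there is one more tool, called as name([rows], argument=value, ...), one row to a line, values as JSON. play_rows: Moves the arm, as the interface text tells. Its arguments: {"type":"object","properties":{"steps":{"type":"array"},"grip_force":{"type":"number"}},"required":["steps"]}

```bash
mkdir -p pics; cat > h.py <<'E'
import numpy as np, cv2
from rig import r, vision
def K(n):
    c=vision.calibration(n); return np.array(c["mtx"]),float(c["k1"]),np.array(c["extrinsics"])
def ray(n,uv,c=None):
    m,k1,E=c or K(n)
    # drawn = s*(1+k1 r^2)
    s=cv2.undistortPoints(np.array([[uv]],float),m,np.array([k1,0,0,0,0.]))[0,0]
    d=E[:3,:3]@np.array([s[0],s[1],1.]); return E[:3,3],d
def at_depth(n,uv,z,c=None):
    o,d=ray(n,uv,c); return o+d*z
def at_z(n,uv,z,c=None):
    o,d=ray(n,uv,c); return o+d*(z-o[2])/d[2]
def tri(rays):
    A=np.zeros((3,3));b=np.zeros(3)
    for o,d in rays:
        d=d/np.linalg.norm(d);P=np.eye(3)-np.outer(d,d);A+=P;b+=P@o
    p=np.linalg.solve(A,b)
    return p,[float(np.linalg.norm(np.cross(p-o,d/np.linalg.norm(d)))) for o,d in rays]
def proj(n,p,c=None):
    m,k1,E=c or K(n); q=np.linalg.inv(E)@np.append(p,1)
    return cv2.projectPoints(q[:3].reshape(1,1,3),np.zeros(3),np.zeros(3),m,np.array([k1,0,0,0,0.]))[0][0,0]
def save(name,img,scale=1):
    cv2.imwrite("pics/"+name,cv2.resize(img[:,:,::-1],None,fx=scale,fy=scale,interpolation=cv2.INTER_CUBIC))
E
python3 - <<'E'
from h import *
np.set_printoptions(precision=1,suppress=True)
print(r.sense())
ims=[]
for n in("scene","top"):
    im,d=vision.grab_frame(n); ims.append(im); np.save(n+".npy",d)
    m,k,E=K(n); print(n,m.tolist(),k,E.round(2).tolist())
    for t in("crank","grip_middle","spindle_seat","shutter_top","focus_rail","objective","spare_puck","dropper_bottle"):
        for q in vision.landmark_of(n,t)[:4]:
            u=np.array(q["uv"]);z=d[int(u[1]),int(u[0])] if 0<=u[1]<384 and 0<=u[0]<512 else 0
            print(n,t,u,round(q["conf"],2),at_depth(n,u,z) if z else None)
save("scene.png",ims[0],1.5);save("top.png",ims[1],1.5)
print(r.sense()["clock"])
E
```

```text
{'clock': 0.0, 'qpos': array([ 1.2,  0.4,  1.6, -0. ,  1.2, -0. ]), 'qvel': array([ 0.,  0.,  0.,  0., -0., -0.]), 'joint_efforts': array([  0. , -60.5, -34.2,  -0. ,   0. ,   0. ]), 'eef_pos': array([226.3, 582.1, 230.5]), 'tcp_rot': array([-3.1,  0. ,  2.8]), 'contact_force': array([-0. ,  0.3, -0.1]), 'wrist_torque': array([-0., -0.,  0.]), 'grasp_force': 0.0, 'opening': 0.9999360988415966}
scene [[461.5820510985876, 0.0, 249.32110632932293], [0.0, 461.5820510985876, 193.1696733151489], [0.0, 0.0, 1.0]] -0.12158546398059628 [[0.76, -0.49, 0.43, 28.13], [-0.65, -0.55, 0.52, -493.8], [-0.01, -0.67, -0.74, 1012.43], [0.0, 0.0, 0.0, 1.0]]
scene crank [173.2 234.2] 0.86 [357.6 226.5  15.9]
scene crank [145.1 189.5] 0.85 [384.7 410.7  26.4]
scene crank [224.8 181.8] 0.58 [578.2 276.   31.1]
scene crank [194.9 195.7] 0.54 [482.9 296.5  22.5]
scene grip_middle [129.  194.1] 0.61 [331.7 405.3  49.3]
scene grip_middle [183.2 210.6] 0.59 [418.3 260.8  37.6]
scene grip_middle [176.2 179.1] 0.49 [469.7 367.9  45.4]
scene grip_middle [227.8 188. ] 0.47 [580.8 266.7   9.9]
scene spindle_seat [17
[... 960 characters left out ...]
nk [168.  246.2] 0.56 [396.8 417.9  28.8]
top crank [202.7 213.7] 0.49 [498.5 315.6  13.5]
top grip_middle [169.9 265.9] 0.61 [337.  404.   54.3]
top grip_middle [218.3 236.5] 0.41 [423.5 261.1  50.9]
top grip_middle [226.6 189.5] 0.4 [568.1 237.2  50.9]
top grip_middle [180.4 223. ] 0.37 [465.3 376.7  52.9]
top spindle_seat [278.6 210.6] 0.61 [498.3  78.2  70.2]
top shutter_top [333.6 204.4] 0.58 [506.9 -77.7 127.3]
top focus_rail [336.7 194.2] 0.71 [537.5 -88.6 121.6]
top objective [327.4 251.9] 0.8 [375.3 -67.3  45.6]
top spare_puck [308.1 254.2] 0.58 [369.5 -11.3  25.5]
top dropper_bottle [219.6 150.8] 0.47 [688.  258.5  64.7]
top dropper_bottle [339.1 194.6] 0.33 [536.4 -95.6 120.7]
0.9
```

View pics/scene.png

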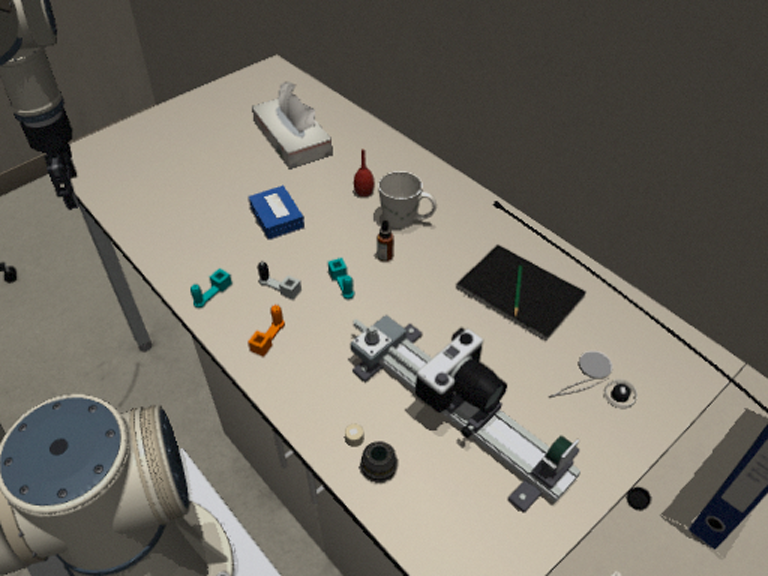

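View pics/top.png

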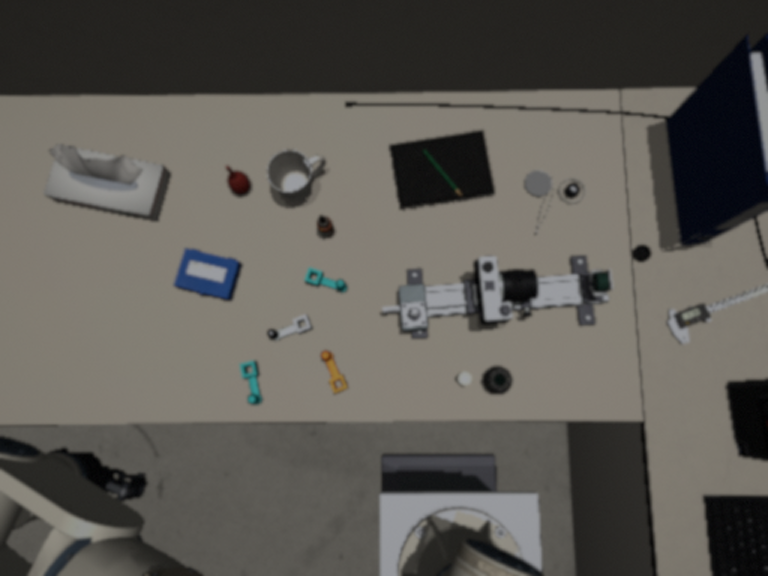

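Scene-picture candidates for the crank:
- teal at (142,193)
- teal at (227,183)
- orange at (174,222)
- grey steel with a black handle, hub at (193,190), handle at (176,180)

I choose the grey steel one and will look at it close up.

```bash
cat >> h.py <<'E'
from scipy.spatial.transform import Rotation as Ro
def pose():
    s=r.sense(); return np.array(s["eef_pos"]),Ro.from_euler("xyz",s["tcp_rot"]),s
def go(p,yaw=None):
    """print delta in tool axes (cm) and yaw turn to world TCP p, tool y at world angle yaw (mod pi)"""
    e,R,s=pose(); d=R.inv().apply(np.array(p)-e)/10
    t=0
    y=R.as_matrix()[:,1]; a=np.arctan2(y[1],y[0])
    if yaw is not None: t=-((yaw-a+np.pi/2)%np.pi-np.pi/2)
    print("delta cm",d.round(2),"yaw",round(t,3),"| now",e.round(1),"ytool ang",round(a,3),"q6",round(s["qpos"][5],2),"t",round(s["clock"],2))
E
python3 - <<'E'
from h import *
e,R,s=pose(); m,k,E=K("wrist")
print(m.round(1).tolist(),k); print(R.inv().apply(E[:3,3]-e)); print((R.inv().as_matrix()@E[:3,:3]).round(3)); print(R.as_matrix().round(3))
hub=np.array([497,315,0]);han=np.array([467,374,0]);u=(han-hub);print(np.arctan2(u[1],u[0]))
go([485,335,230],np.arctan2(u[1],u[0])+np.pi/2)
E
```

```text
[[280.1, 0.0, 250.8], [0.0, 280.1, 193.3], [0.0, 0.0, 1.0]] -0.06343852216445224
[  83.17631905   -1.35068031 -142.37197847]
[[ 0.    -0.947 -0.321]
 [ 1.     0.     0.   ]
 [-0.    -0.321  0.947]]
[[-0.932  0.362 -0.   ]
 [ 0.362  0.932  0.   ]
 [ 0.     0.    -1.   ]]
2.041200589731488
delta cm [-33.07 -13.7    0.13] yaw 0.73 | now [226.5 582.5 231.3] ytool ang 1.2 q6 -0.0 t 0.9
```

play_rows([
  {"delta_pos": [-4.5,-1.9,0],"yaw": 0.1,"jaw": 100},
  {"delta_pos": [-9,-3.7,0],"yaw": 0.22,"jaw": 100},
  {"delta_pos": [-13.5,-5.6,0],"yaw": 0.34,"jaw": 100},
  {"delta_pos": [-18,-7.5,0],"yaw": 0.46,"jaw": 100},
  {"delta_pos": [-22.5,-9.3,0],"yaw": 0.58,"jaw": 100},
  {"delta_pos": [-27,-11.2,0],"yaw": 0.68,"jaw": 100},
  {"delta_pos": [-31,-12.8,0],"yaw": 0.73,"jaw": 100},
  {"delta_pos": [-33,-13.7,0],"yaw": 0.73,"jaw": 100},
])

```text
clock: 1.7
eef_pos: [486.7, 332.8, 231.5]
tcp_rot: [3.141, 0.001, 2.037]
contact_force: [0.2, 0.0, -0.3]
opening: 0.999
grasp_force: 0.0
```

play_rows([
  {"delta_pos": [0,0,0],"yaw": 0,"jaw": 100},
  {"delta_pos": [0,0,0],"yaw": 0,"jaw": 100},
  {"delta_pos": [0,0,0],"yaw": 0,"jaw": 100},
  {"delta_pos": [0,0,0],"yaw": 0,"jaw": 100},
  {"delta_pos": [0,0,0],"yaw": 0,"jaw": 100},
  {"delta_pos": [0,0,0],"yaw": 0,"jaw": 100},
  {"delta_pos": [0,0,0],"yaw": 0,"jaw": 100},
  {"delta_pos": [0,0,0],"yaw": 0,"jaw": 100},
])

```text
clock: 2.5
eef_pos: [484.3, 335.4, 231.3]
tcp_rot: [-3.142, 0.0, 2.041]
contact_force: [0.0, -0.1, -0.0]
opening: 1.003
grasp_force: 0.0
```

```bash
python3 - <<'E'
from h import *
np.set_printoptions(precision=1,suppress=True)
c=K("wrist"); im,d=vision.grab_frame("wrist"); 
import pickle; pickle.dump((c,im,d),open("w1.pkl","wb"))
for t in("crank","grip_middle"):
    for q in vision.landmark_of("wrist",t)[:4]:
        u=np.array(q["uv"]);print(t,u,round(q["conf"],2),at_z("wrist",u,0 if t=="crank" else 31,c))
for q in vision.cut_out("wrist","crank")[:4]:
    m=q["region"]; print("cut",q["uv"],round(q["conf"],2),m.sum(),im[m].mean(0),d[m].min(),d[m].max())
save("w1.png",im,1.5); go([485,335,230])
E
```

```text
crank [223.1  68.2] 0.79 [398.7 425.3   0. ]
crank [147.1 182.2] 0.71 [366.3 243.7   0. ]
crank [303.9 218.1] 0.7 [589.6 296.    0. ]
crank [251.3 177.6] 0.61 [493.6 315.7   0. ]
grip_middle [274.7 256.2] 0.87 [570.8 236.4  31. ]
grip_middle [188.3 192.9] 0.85 [426.2 268.2  31. ]
grip_middle [168.3  49.2] 0.82 [338.7 414.7  31. ]
cut [200.2, 61.3] 0.96 1749 [34.2 78.2 76.3] 0.0 345.2871
cut [156.0, 188.8] 0.68 1508 [138.7  89.3  47.8] 0.0 398.61542
cut [186.2, 334.8] 0.67 357 [63.6 65.6 65.9] 0.0 396.0739
cut [295.9, 232.0] 0.65 1359 [ 58.7 112.7 109.1] 0.0 424.7904
delta cm [-0.1  0.   0.1] yaw 0 | now [484.4 335.2 231.3] ytool ang 0.47 q6 0.13 t 2.7
```

View pics/w1.png

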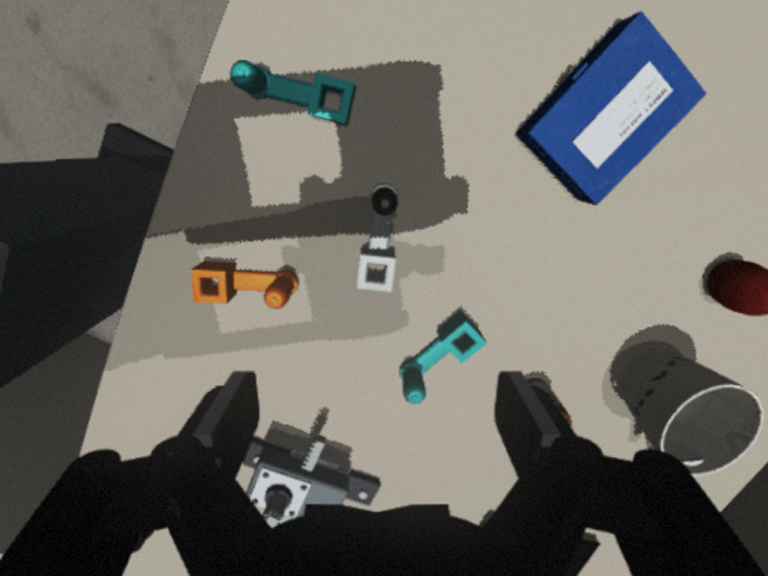

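The steel crank is upright in the middle: bore at about (251,182) and black handle at (255,133). The look-alikes are teal at (222,66) and (309,228), and orange at (140,190). Next I rectify the close-up at the hub-top plane.

```bash
cat >> h.py <<'E'
def rectify(im,c,cx,cy,z,half=60,s=4):
    g=np.arange(-half,half,1/s); X,Y=np.meshgrid(g+cx,-g+cy)   # image right=+x, up=+y
    m,k1,E=c; P=np.stack([X,Y,np.full_like(X,z)],-1).reshape(-1,3)
    q=(P-E[:3,3])@E[:3,:3]
    uv=cv2.projectPoints(q.reshape(-1,1,3),np.zeros(3),np.zeros(3),m,np.array([k1,0,0,0,0.]))[0].reshape(*X.shape,2).astype(np.float32)
    return cv2.remap(im,uv[...,0],uv[...,1],cv2.INTER_LINEAR)
E
python3 - <<'E'
from h import *
import pickle; c,im,d=pickle.load(open("w1.pkl","rb"))
np.set_printoptions(precision=1,suppress=True)
a=rectify(im,c,490,330,30)
hsv=cv2.cvtColor(a,cv2.COLOR_RGB2GRAY); m=(hsv>150).astype(np.uint8)
# hub top in depth
print("bench z, hub z:",[at_depth("wrist",uv,d[uv[1],uv[0]],c)[2] for uv in [(300,170),(251,193),(242,180),(260,182),(256,134),(252,133)]])
cv2.imwrite("pics/a.png",a[:,:,::-1])
E
```

```text
bench z, hub z: [np.float64(1.923559187389003), np.float64(29.373018318815753), np.float64(30.32084420175022), np.float64(30.944994197661174), np.float64(53.595193765028625), np.float64(53.50382368052266)]
```

View pics/a.png

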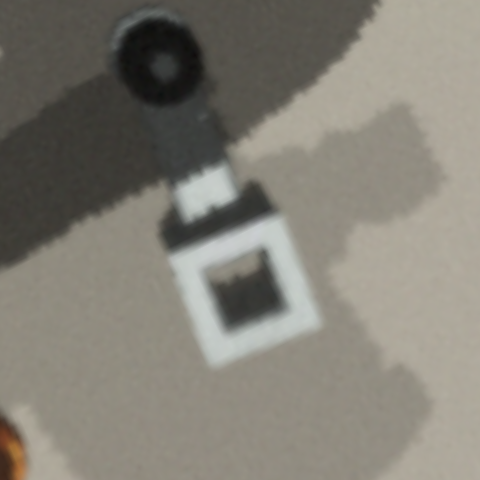

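```bash
python3 - <<'E'
from h import *
import pickle; c,im,d=pickle.load(open("w1.pkl","rb"))
a=rectify(im,c,490,330,30); g=cv2.cvtColor(a,cv2.COLOR_RGB2GRAY)
print(g[290,185],g[300,120],g[280,360],g[190,210],g[235,180])
for th in(175,185,195):
    n,l,st,ce=cv2.connectedComponentsWithStats((g>th).astype(np.uint8)); k=l[300,196] or l[345,225]
    (cx,cy),wh,an=cv2.minAreaRect(np.argwhere(l==k)[:,::-1].astype(np.float32))
    print(th,st[k],490+(cx-240)/4,330-(cy-240)/4,np.array(wh)/4,an)
print(K("wrist")[2][:3,3], c[2][:3,3])
# handle top at z 53
b=rectify(im,c,490,330,52.5); cv2.imwrite("/tmp/b.png",b)
gb=cv2.cvtColor(b,cv2.COLOR_RGB2GRAY)
for th in(25,35):
    n,l,st,ce=cv2.connectedComponentsWithStats((gb<th).astype(np.uint8));
    for i in range(1,n):
        if 400<st[i,4]<20000: print("dark",st[i],490+(ce[i,0]-240)/4,330-(ce[i,1]-240)/4)
E
```

```text
185 139 166 200 49
175 [ 171  219  148  145 8118] 491.2505683898926 317.2556457519531 [29.27888298 29.99002838] 69.17144775390625
185 [ 173  221  144  141 6776] 491.28390884399414 317.39064025878906 [28.65151787 29.06380653] 69.04422760009766
195 [ 177  222  136  136 4337] 491.3115463256836 317.76293182373047 [27.68785858 27.96106148] 69.04422760009766
[446.08682046 407.94237981 373.65117022] [445.93204064 408.09663608 373.666128  ]
dark [ 117   16   73   75 3062] 468.074052906597 377.0481711299804
dark [ 115   15   78   79 4114] 468.2611813320369 376.70509236752554
```

```bash
python3 - <<'E'
from h import *
go([491.3,317.4,80],np.deg2rad(21)); go([491.3,317.4,5],np.deg2rad(21))
E
```

```text
delta cm [-1.9  -0.19 15.13] yaw 0.103 | now [484.4 335.2 231.3] ytool ang 0.47 q6 0.13 t 2.7
delta cm [-1.9  -0.19 22.63] yaw 0.103 | now [484.4 335.2 231.3] ytool ang 0.47 q6 0.13 t 2.7
```

play_rows([
  {"delta_pos": [-0.5,0,4],"yaw": 0.05,"jaw": 80},
  {"delta_pos": [-1.2,-0.1,8],"yaw": 0.1,"jaw": 70},
  {"delta_pos": [-1.9,-0.2,12],"yaw": 0.103,"jaw": 70},
  {"delta_pos": [-1.9,-0.2,15],"yaw": 0.103,"jaw": 70},
  {"delta_pos": [-1.9,-0.2,15.2],"yaw": 0.103,"jaw": 70},
  {"delta_pos": [-1.9,-0.2,15.2],"yaw": 0.103,"jaw": 70},
  {"delta_pos": [-1.9,-0.2,15.2],"yaw": 0.103,"jaw": 70},
  {"delta_pos": [-1.9,-0.2,15.2],"yaw": 0.103,"jaw": 70},
])

```text
clock: 3.5
eef_pos: [492.4, 318.3, 81.2]
tcp_rot: [3.138, -0.001, 1.938]
contact_force: [0.7, 0.7, 0.7]
opening: 0.698
grasp_force: 0.0
```

```bash
python3 - <<'E'
from h import *
import pickle
c=K("wrist"); im,d=vision.grab_frame("wrist"); pickle.dump((c,im,d),open("w2.pkl","wb"))
a=rectify(im,c,490,330,30); g=cv2.cvtColor(a,cv2.COLOR_RGB2GRAY)
for th in(175,195):
    n,l,st,ce=cv2.connectedComponentsWithStats((g>th).astype(np.uint8)); k=l[300,196] or l[345,225]
    (cx,cy),wh,an=cv2.minAreaRect(np.argwhere(l==k)[:,::-1].astype(np.float32))
    print(th,st[k],490+(cx-240)/4,330-(cy-240)/4,np.array(wh)/4,an)
go([491.3,317.4,5],np.deg2rad(21)); cv2.imwrite("pics/a2.png",a[:,:,::-1])
E
```

```text
175 [     0      0    480    480 192373] 489.875 330.125 [119.75 119.75] 90.0
195 [     0      0    480    480 216279] 489.875 330.125 [119.75 119.75] 90.0
delta cm [-0.04 -0.13  7.6 ] yaw 0.001 | now [492.2 318.2  81. ] ytool ang 0.367 q6 0.2 t 3.55
```

play_rows([
  {"delta_pos": [0,-0.1,2.5],"yaw": 0,"jaw": 70},
  {"delta_pos": [0,-0.1,4.5],"yaw": 0,"jaw": 70},
  {"delta_pos": [0,-0.1,6],"yaw": 0,"jaw": 70},
  {"delta_pos": [0,-0.1,7],"yaw": 0,"jaw": 70},
  {"delta_pos": [0,-0.1,7.5],"yaw": 0,"jaw": 70},
  {"delta_pos": [0,-0.1,7.6],"yaw": 0,"jaw": 70},
  {"delta_pos": [0,-0.1,7.6],"yaw": 0,"jaw": 50},
  {"delta_pos": [0,-0.1,7.6],"yaw": 0,"jaw": 30},
], grip_force=60)

```text
clock: 4.35
eef_pos: [490.8, 317.4, 4.0]
tcp_rot: [3.14, -0.0, 1.938]
contact_force: [0.3, -0.2, 1.0]
opening: 0.373
grasp_force: 0.2
```

play_rows([
  {"delta_pos": [0,0,0],"yaw": 0,"jaw": 20},
  {"delta_pos": [0,0,0],"yaw": 0,"jaw": 20},
  {"delta_pos": [0,0,0],"yaw": 0,"jaw": 20},
  {"delta_pos": [0,0,0],"yaw": 0,"jaw": 20},
  {"delta_pos": [0,0,0],"yaw": 0,"jaw": 20},
  {"delta_pos": [0,0,0],"yaw": 0,"jaw": 20},
  {"delta_pos": [0,0,0],"yaw": 0,"jaw": 20},
  {"delta_pos": [0,0,0],"yaw": 0,"jaw": 20},
])

```text
clock: 5.15
eef_pos: [491.1, 317.5, 4.2]
tcp_rot: [3.14, -0.0, 1.938]
contact_force: [0.7, -0.4, 6.7]
opening: 0.336
grasp_force: 59.6
```

play_rows([
  {"delta_pos": [0,0,-2],"yaw": 0,"jaw": 20},
  {"delta_pos": [0,0,-5],"yaw": 0,"jaw": 20},
  {"delta_pos": [0,0,-9],"yaw": 0,"jaw": 20},
  {"delta_pos": [0,0,-13],"yaw": 0,"jaw": 20},
  {"delta_pos": [-2,-0.5,-17],"yaw": 0,"jaw": 20},
  {"delta_pos": [-5,-1.2,-19.5],"yaw": 0,"jaw": 20},
  {"delta_pos": [-9,-2.2,-19.5],"yaw": 0,"jaw": 20},
  {"delta_pos": [-13,-3.2,-19.5],"yaw": 0,"jaw": 20},
])

```text
clock: 5.95
eef_pos: [507.2, 183.2, 199.4]
tcp_rot: [3.14, 0.0, 1.939]
contact_force: [-0.1, -0.3, -2.4]
opening: 0.34
grasp_force: 59.6
```

play_rows([
  {"delta_pos": [-4,-1,0],"yaw": 0,"jaw": 20},
  {"delta_pos": [-8,-1.9,0],"yaw": 0,"jaw": 20},
  {"delta_pos": [-12,-2.9,0],"yaw": 0,"jaw": 20},
  {"delta_pos": [-16,-3.9,0],"yaw": 0,"jaw": 20},
  {"delta_pos": [-19,-4.6,0],"yaw": 0,"jaw": 20},
  {"delta_pos": [-19.5,-4.7,0],"yaw": 0,"jaw": 20},
  {"delta_pos": [-19.5,-4.7,0],"yaw": 0,"jaw": 20},
  {"delta_pos": [-19.5,-4.7,0],"yaw": 0,"jaw": 20},
])

```text
clock: 6.75
eef_pos: [532.8, -13.9, 198.1]
tcp_rot: [-3.141, -0.001, 1.938]
contact_force: [-0.1, 1.3, -2.2]
opening: 0.341
grasp_force: 59.5
```

```bash
python3 - <<'E'
from h import *
import pickle
np.set_printoptions(precision=1,suppress=True)
c=K("wrist"); p=pose(); im,d=vision.grab_frame("wrist"); pickle.dump((c,im,d,p[0],p[1]),open("w3.pkl","wb"))
for t in("spindle_seat","shutter_top","focus_rail"):
    for q in vision.landmark_of("wrist",t)[:3]:
        u=np.array(q["uv"]);print(t,u,round(q["conf"],2),at_z("wrist",u,{"s":68,"f":0}[t[0]] if t!="shutter_top" else 137,c))
print(p[0],p[2]["grasp_force"],p[2]["opening"])
save("w3.png",im,1.5)
E
```

```text
spindle_seat [263.7  76.1] 0.71 [506.   85.1  68. ]
shutter_top [188.6 271.7] 0.51 [502.7 -87.4 137. ]
[532.8 -13.9 198.1] 59.45299797866028 0.3406472671372642
```

View pics/w3.png

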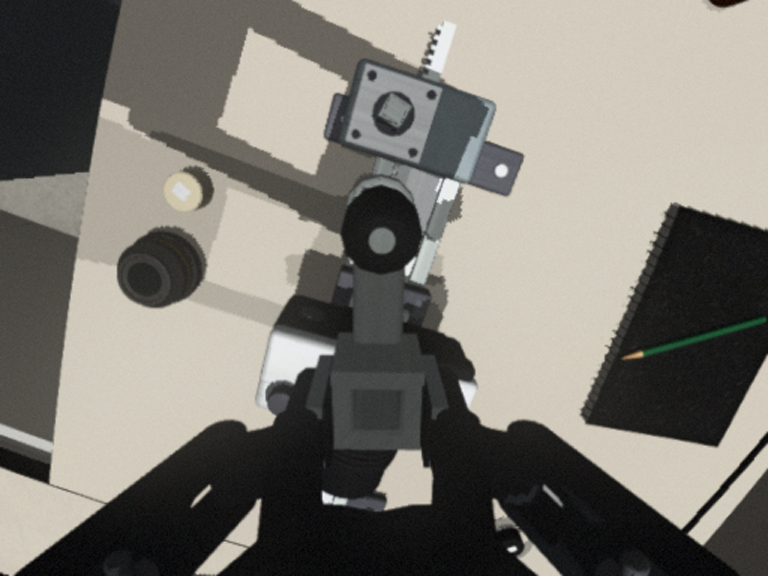

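The spindle shows at (263,74) on its dark collar. The crank is held straight, with its bore at (251,272) and the handle toward the top of the picture. Next I rectify both.

```bash
python3 - <<'E'
from h import *
import pickle
np.set_printoptions(precision=1,suppress=True)
c,im,d,e,R=pickle.load(open("w3.pkl","rb"))
for uv in [(258,68),(263,74),(266,72),(252,76),(272,84),(240,82),(251,250),(229,272)]: print(uv,d[uv[1],uv[0]],at_depth("wrist",uv,d[uv[1],uv[0]],c))
a=rectify(im,c,502,80,90,25,8)
b=rectify(im,c,502,80,68,25,8)
cv2.imwrite("pics/sp.png",np.hstack([cv2.convertScaleAbs(a,alpha=1.3),b])[:,:,::-1])
E
```

```text
(258, 68) 229.00728 [498.9  87.4  90.4]
(263, 74) 229.81818 [504.5  84.5  91.1]
(266, 72) 229.84877 [506.3  86.9  90.5]
(252, 76) 232.6245 [496.5  79.9  88.6]
(272, 84) 253.94821 [515.6  81.5  67.9]
(240, 82) 261.63562 [487.2  73.   59.1]
(251, 250) 131.95906 [526.7  -1.  224.2]
(229, 272) 136.51852 [521.1 -16.7 223.6]
```

View pics/sp.png

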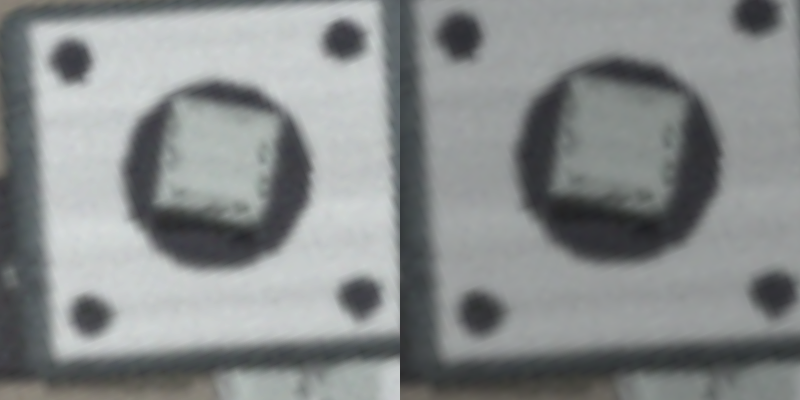

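```bash
cat >> h.py <<'E'
def quad(gray,seed,th,s,cx,cy,bright=True):
    m=((gray>th) if bright else (gray<th)).astype(np.uint8); n,l,st,ce=cv2.connectedComponentsWithStats(m)
    k=l[seed[1],seed[0]]; h=gray.shape[0]/2
    (x,y),wh,an=cv2.minAreaRect(np.argwhere(l==k)[:,::-1].astype(np.float32))
    return np.array([cx+(x-h)/s,cy-(y-h)/s,*(np.array(wh)/s),-an,st[k,4]/s/s]).round(2)
E
python3 - <<'E'
from h import *
import pickle
np.set_printoptions(precision=2,suppress=True)
c,im,d,e,R=pickle.load(open("w3.pkl","rb"))
a=cv2.cvtColor(rectify(im,c,502,80,90,25,8),cv2.COLOR_RGB2GRAY)
for th in(80,100,120,130): print("sp",th,quad(a,(215,150),th,8,502,80))
b=rectify(im,c,e[0],e[1],224,25,8); g=cv2.cvtColor(b,cv2.COLOR_RGB2GRAY)
cv2.imwrite("pics/bore.png",b[:,:,::-1]); print(g[200,::25],g[::25,200])
go([487,-8.5,165],np.deg2rad(-10.4))
E
```

```text
sp 80 [ 504.15   82.82   43.69   46.95  -85.58 1701.41]
sp 100 [504.2   85.06  13.71  13.71 -11.43 173.38]
sp 120 [504.24  85.21  12.66  12.39  -9.78 127.84]
sp 130 [504.43  85.69  11.95  10.38 -11.94  99.55]
[37 59 29 72 76 57 53 53 53 54 51 69 72 23 23 20] [55 56 56 74 74 58 53 55 53 53 55 73 70 52 34 31]
delta cm [ 2.13 -4.11  3.33] yaw 0.55 | now [533.  -13.6 198.3] ytool ang 0.368 q6 -0.4 t 6.95
```

View pics/bore.png

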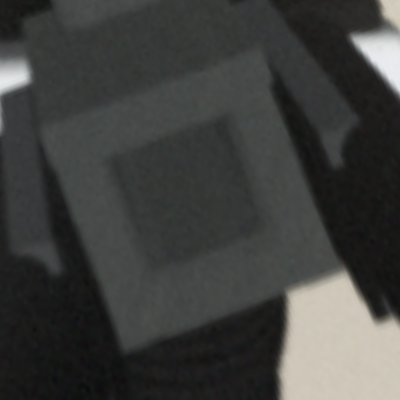

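play_rows([
  {"delta_pos": [0.6,-1,0.8],"yaw": 0.12,"jaw": 20},
  {"delta_pos": [1.2,-2.2,1.6],"yaw": 0.25,"jaw": 20},
  {"delta_pos": [1.8,-3.4,2.4],"yaw": 0.38,"jaw": 20},
  {"delta_pos": [2.1,-4.1,3.3],"yaw": 0.5,"jaw": 20},
  {"delta_pos": [2.1,-4.1,3.3],"yaw": 0.55,"jaw": 20},
  {"delta_pos": [2.1,-4.1,3.3],"yaw": 0.55,"jaw": 20},
  {"delta_pos": [2.1,-4.1,3.3],"yaw": 0.55,"jaw": 20},
  {"delta_pos": [2.1,-4.1,3.3],"yaw": 0.55,"jaw": 20},
])

```text
clock: 7.75
eef_pos: [487.7, -9.5, 165.5]
tcp_rot: [3.141, -0.0, 1.39]
contact_force: [-0.5, -0.2, -2.6]
opening: 0.341
grasp_force: 59.3
```

```bash
python3 - <<'E'
from h import *
import pickle
np.set_printoptions(precision=2,suppress=True)
c=K("wrist"); e,R,s=pose(); im,d=vision.grab_frame("wrist"); pickle.dump((c,im,d,e,R),open("w4.pkl","wb"))
a=rectify(im,c,504,85,90,25,8);ga=cv2.cvtColor(a,cv2.COLOR_RGB2GRAY)
for th in(80,90,100,110,120): print("sp",th,quad(ga,(200,195),th,8,504,85))
zt=e[2]-4.2+30
m=np.array([proj("wrist",e+np.array([x,y,zt-e[2]]),c) for x,y in((0,11),(0,-11),(11,0),(-11,0))]).round().astype(int)
print("hub top z",[at_depth("wrist",p,d[p[1],p[0]],c)[2].round(1) for p in m],zt)
b=rectify(im,c,e[0],e[1],zt,25,8); g=cv2.cvtColor(b,cv2.COLOR_RGB2GRAY)
print(g[200,::20],g[::20,200])
cv2.imwrite("pics/w4.png",np.hstack([a,cv2.convertScaleAbs(b,alpha=1.8)])[:,:,::-1]); go([504.2,85,120],np.deg2rad(-10.4))
E
```

```text
sp 80 [ 503.94   85.06   49.87   49.87   -0.   2213.53]
sp 90 [ 503.94   85.06   49.87   49.87   -0.   2125.28]
sp 100 [ 503.94   85.06   49.88   49.88  -90.   2069.73]
sp 110 [ 503.94   85.06   49.88   49.88  -90.   2013.08]
sp 120 [ 503.94   85.06   49.88   49.88  -90.   1894.42]
hub top z [np.float64(191.0), np.float64(191.0), np.float64(190.5), np.float64(191.1)] 191.32329615073266
[24 25 29 28 68 83 80 65 61 63 65 64 61 71 82 79 25 51 60 42] [ 71  65  66  65  72  82  82  63  63  62  65  63  64  75  84  81 114 217
 217 218]
delta cm [ 9.6  -0.09  4.55] yaw -0.0 | now [487.7  -9.6 165.5] ytool ang -0.182 q6 0.16 t 7.8
```

View pics/w4.png

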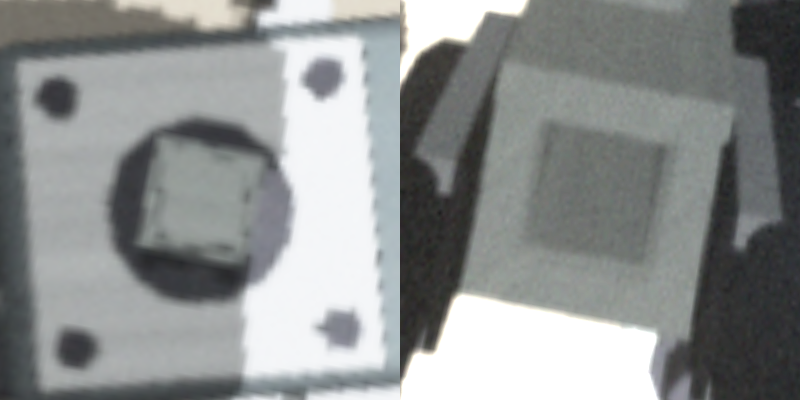

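play_rows([
  {"delta_pos": [2,0,0],"yaw": 0.01,"jaw": 20},
  {"delta_pos": [4.5,0,0.5],"yaw": 0.02,"jaw": 20},
  {"delta_pos": [7,0,2],"yaw": 0.03,"jaw": 20},
  {"delta_pos": [9,0,4],"yaw": 0.03,"jaw": 20},
  {"delta_pos": [9.57,0,5.5],"yaw": 0.03,"jaw": 20},
  {"delta_pos": [9.57,0,5.9],"yaw": 0.03,"jaw": 20},
  {"delta_pos": [9.57,0,5.9],"yaw": 0.03,"jaw": 20},
  {"delta_pos": [9.57,0,5.9],"yaw": 0.03,"jaw": 20},
])

```text
clock: 8.6
eef_pos: [505.2, 83.9, 106.9]
tcp_rot: [3.141, -0.0, 1.358]
contact_force: [0.5, 0.0, -1.8]
opening: 0.338
grasp_force: 59.4
```

```bash
python3 - <<'E'
from h import *
go([504.85,84.5,73],np.deg2rad(-12.1)); print(r.sense()["contact_force"])
E
```

```text
delta cm [ 0.05 -0.05  3.39] yaw -0.002 | now [505.2  83.9 106.9] ytool ang -0.213 q6 0.38 t 8.6
[ 0.48059778  0.01310644 -1.84772041]
```

play_rows([
  {"delta_pos": [0.05,-0.05,0.4],"yaw": 0,"jaw": 20},
  {"delta_pos": [0.05,-0.05,0.7],"yaw": 0,"jaw": 20},
  {"delta_pos": [0.05,-0.05,1.0],"yaw": 0,"jaw": 20},
  {"delta_pos": [0.05,-0.05,1.2],"yaw": 0,"jaw": 20},
  {"delta_pos": [0.05,-0.05,1.35],"yaw": 0,"jaw": 20},
  {"delta_pos": [0.05,-0.05,1.5],"yaw": 0,"jaw": 20},
  {"delta_pos": [0.05,-0.05,1.6],"yaw": 0,"jaw": 20},
  {"delta_pos": [0.05,-0.05,1.6],"yaw": 0,"jaw": 20},
])

```text
clock: 9.4
eef_pos: [504.4, 85.0, 90.2]
tcp_rot: [-3.141, 0.0, 1.358]
contact_force: [1.0, 0.0, -2.4]
opening: 0.34
grasp_force: 59.4
```

play_rows([
  {"delta_pos": [0,0,0.3],"yaw": 0,"jaw": 20},
  {"delta_pos": [0,0,0.6],"yaw": 0,"jaw": 20},
  {"delta_pos": [0,0,0.9],"yaw": 0,"jaw": 20},
  {"delta_pos": [0,0,1.2],"yaw": 0,"jaw": 20},
  {"delta_pos": [0,0,1.4],"yaw": 0,"jaw": 20},
  {"delta_pos": [0,0,1.55],"yaw": 0,"jaw": 20},
  {"delta_pos": [0,0,1.65],"yaw": 0,"jaw": 20},
  {"delta_pos": [0,0,1.65],"yaw": 0,"jaw": 20},
])

```text
clock: 10.2
eef_pos: [504.4, 85.0, 73.7]
tcp_rot: [-3.141, -0.0, 1.358]
contact_force: [0.7, 0.8, -2.9]
opening: 0.338
grasp_force: 59.4
```

Underside at about 69.5 mm with no contact yet, so I continue gently onto the collar.

play_rows([
  {"delta_pos": [0,0,0.05],"yaw": 0,"jaw": 20},
  {"delta_pos": [0,0,0.1],"yaw": 0,"jaw": 20},
  {"delta_pos": [0,0,0.15],"yaw": 0,"jaw": 20},
  {"delta_pos": [0,0,0.2],"yaw": 0,"jaw": 20},
  {"delta_pos": [0,0,0.25],"yaw": 0,"jaw": 20},
  {"delta_pos": [0,0,0.25],"yaw": 0,"jaw": 20},
  {"delta_pos": [0,0,0.25],"yaw": 0,"jaw": 20},
  {"delta_pos": [0,0,0.25],"yaw": 0,"jaw": 20},
])

```text
clock: 11.0
eef_pos: [504.5, 85.0, 72.1]
tcp_rot: [3.141, -0.0, 1.358]
contact_force: [-2.8, 0.3, 10.8]
opening: 0.333
grasp_force: 61.1
```

play_rows([
  {"delta_pos": [0,0,-0.15],"yaw": 0,"jaw": 60},
  {"delta_pos": [0,0,-0.15],"yaw": 0,"jaw": 75},
  {"delta_pos": [0,0,-0.15],"yaw": 0,"jaw": 75},
  {"delta_pos": [0,0,-0.7],"yaw": 0,"jaw": 75},
  {"delta_pos": [0,0,-1.4],"yaw": 0,"jaw": 75},
  {"delta_pos": [1.5,0,-1.5],"yaw": 0,"jaw": 75},
  {"delta_pos": [3.5,0,-1.5],"yaw": 0,"jaw": 75},
  {"delta_pos": [5,0,-1.5],"yaw": 0,"jaw": 75},
])

```text
clock: 11.8
eef_pos: [515.7, 135.4, 86.7]
tcp_rot: [3.141, -0.001, 1.358]
contact_force: [0.7, 0.2, 0.0]
opening: 0.753
grasp_force: 0.0
```

```bash
python3 - <<'E'
from h import *
import pickle
np.set_printoptions(precision=2,suppress=True)
c=K("wrist"); e,R,s=pose(); im,d=vision.grab_frame("wrist"); pickle.dump((c,im,d,e,R),open("w5.pkl","wb"))
g=rectify(im,c,518,146,120,25,8); cv2.imwrite("pics/w5.png",g[:,:,::-1])
for q in vision.landmark_of("wrist","grip_middle")[:2]: print(q["uv"],q["conf"],at_z("wrist",q["uv"],99,c))
go([517.6,145.6,86]); print(s["contact_force"],s["opening"])
E
```

```text
[249.9, 235.2] 0.95 [517.67 149.76  99.  ]
[77.9, 61.0] 0.73 [461.82 247.98  99.  ]
delta cm [ 0.99 -0.02  0.05] yaw 0 | now [515.8 135.9  86.5] ytool ang -0.211 q6 0.47 t 11.9
[0.67 0.2  0.03] 0.7525159828336191
```

play_rows([
  {"delta_pos": [1.0,0,0],"yaw": 0,"jaw": 75},
  {"delta_pos": [1.0,0,0],"yaw": 0,"jaw": 60},
  {"delta_pos": [1.0,0,0],"yaw": 0,"jaw": 40},
  {"delta_pos": [1.0,0,0],"yaw": 0,"jaw": 25},
  {"delta_pos": [1.0,0,0],"yaw": 0,"jaw": 12},
  {"delta_pos": [1.0,0,0],"yaw": 0,"jaw": 12},
  {"delta_pos": [1.0,0,0],"yaw": 0,"jaw": 12},
  {"delta_pos": [1.0,0,0],"yaw": 0,"jaw": 12},
], grip_force=30)

```text
clock: 12.7
eef_pos: [516.9, 143.3, 86.2]
tcp_rot: [-3.141, 0.0, 1.358]
contact_force: [-0.3, -2.1, 0.0]
opening: 0.222
grasp_force: 30.9
```

```bash
cat > wind.py <<'E'
import sys
from h import *
A=np.array([504.5,85.0]); e,R,s=pose(); v=e[:2]-A; a0=np.arctan2(v[1],v[0]); print("ang",a0,"rad",np.hypot(*v),s["contact_force"].round(1),"z",e[2],"q",s["qpos"].round(2),"open",s["opening"],"t",s["clock"])
tot=float(sys.argv[1]); n=8
for c in range(int(sys.argv[2])):
    a=a0-tot*c
    for i in range(1,n+1):
        b=a-tot*i/n
        dw=62*np.array([np.cos(b)-np.cos(a),np.sin(b)-np.sin(a),0])
        print((R.inv().apply(dw)/10).round(2)[:2].tolist(),end=" ")
    print()
E
python3 wind.py 0.5 6
```

```text
ang 1.3611284930404062 rad 59.61850727416576 [-0.3 -2.1  0. ] z 86.22081952513483 q [ 0.27  0.4   1.94 -0.    0.8   0.48] open 0.2217576239114556 t 12.7
[-0.01, 0.39] [-0.05, 0.77] [-0.1, 1.16] [-0.19, 1.53] [-0.29, 1.91] [-0.42, 2.27] [-0.57, 2.63] [-0.75, 2.98] 
[-0.2, 0.33] [-0.41, 0.66] [-0.65, 0.96] [-0.9, 1.26] [-1.17, 1.53] [-1.46, 1.79] [-1.76, 2.03] [-2.08, 2.25] 
[-0.33, 0.2] [-0.68, 0.38] [-1.03, 0.54] [-1.39, 0.67] [-1.76, 0.78] [-2.14, 0.87] [-2.52, 0.94] [-2.91, 0.98] 
[-0.39, 0.02] [-0.77, 0.01] [-1.16, -0.02] [-1.54, -0.08] [-1.92, -0.16] [-2.3, -0.26] [-2.66, -0.39] [-3.02, -0.54] 
[-0.35, -0.17] [-0.68, -0.36] [-1.01, -0.58] [-1.32, -0.81] [-1.61, -1.06] [-1.89, -1.33] [-2.15, -1.62] [-2.39, -1.92] 
[-0.22, -0.32] [-0.43, -0.65] [-0.61, -0.99] [-0.77, -1.34] [-0.91, -1.7] [-1.02, -2.07] [-1.11, -2.45] [-1.18, -2.83]
```

play_rows([
  {"delta_pos": [-0.01,0.39,0],"yaw": 0,"jaw": 12},
  {"delta_pos": [-0.05,0.77,0],"yaw": 0,"jaw": 12},
  {"delta_pos": [-0.1,1.16,0],"yaw": 0,"jaw": 12},
  {"delta_pos": [-0.19,1.53,0],"yaw": 0,"jaw": 12},
  {"delta_pos": [-0.29,1.91,0],"yaw": 0,"jaw": 12},
  {"delta_pos": [-0.42,2.27,0],"yaw": 0,"jaw": 12},
  {"delta_pos": [-0.57,2.63,0],"yaw": 0,"jaw": 12},
  {"delta_pos": [-0.75,2.98,0],"yaw": 0,"jaw": 12},
])

```text
clock: 13.5
eef_pos: [544.8, 129.8, 86.3]
tcp_rot: [-3.141, 0.0, 1.358]
contact_force: [-2.9, -2.8, 2.2]
opening: 0.224
grasp_force: 31.1
```

```bash
python3 wind.py 0.5 1
```

```text
ang 0.8379402326274554 rad 60.24327627338849 [-2.9 -2.8  2.2] z 86.32810384076494 q [0.23 0.43 1.89 0.   0.82 0.44] open 0.2235562007528911 t 13.5
[-0.2, 0.33] [-0.43, 0.65] [-0.67, 0.95] [-0.93, 1.24] [-1.21, 1.51] [-1.5, 1.76] [-1.81, 1.99] [-2.14, 2.2]
```

Winding works with low forces, so I run the next two segments.

play_rows([
  {"delta_pos": [-0.2,0.33,0],"yaw": 0,"jaw": 12},
  {"delta_pos": [-0.42,0.65,0],"yaw": 0,"jaw": 12},
  {"delta_pos": [-0.66,0.96,0],"yaw": 0,"jaw": 12},
  {"delta_pos": [-0.92,1.25,0],"yaw": 0,"jaw": 12},
  {"delta_pos": [-1.2,1.52,0],"yaw": 0,"jaw": 12},
  {"delta_pos": [-1.49,1.77,0],"yaw": 0,"jaw": 12},
  {"delta_pos": [-1.8,2.0,0],"yaw": 0,"jaw": 12},
  {"delta_pos": [-2.12,2.22,0],"yaw": 0,"jaw": 12},
])

```text
clock: 14.3
eef_pos: [562.6, 104.7, 86.9]
tcp_rot: [3.141, -0.001, 1.358]
contact_force: [-2.5, 1.6, 5.5]
opening: 0.225
grasp_force: 32.1
```

play_rows([
  {"delta_pos": [-0.33,0.19,0],"yaw": 0,"jaw": 12},
  {"delta_pos": [-0.68,0.37,0],"yaw": 0,"jaw": 12},
  {"delta_pos": [-1.03,0.52,0],"yaw": 0,"jaw": 12},
  {"delta_pos": [-1.39,0.65,0],"yaw": 0,"jaw": 12},
  {"delta_pos": [-1.76,0.76,0],"yaw": 0,"jaw": 12},
  {"delta_pos": [-2.14,0.84,0],"yaw": 0,"jaw": 12},
  {"delta_pos": [-2.52,0.9,0],"yaw": 0,"jaw": 12},
  {"delta_pos": [-2.91,0.93,0],"yaw": 0,"jaw": 12},
])

```text
clock: 15.1
eef_pos: [566.4, 74.6, 87.6]
tcp_rot: [3.139, -0.002, 1.357]
contact_force: [-2.2, 2.0, 11.8]
opening: 0.226
grasp_force: 34.9
```

```bash
python3 wind.py 0.4 2
```

```text
ang -0.1668479455365482 rad 62.7291107646046 [-2.2  2.  11.8] z 87.604574118644 q [0.13 0.45 1.87 0.   0.83 0.34] open 0.2256632649491495 t 15.1
[-0.31, 0.01] [-0.62, -0.0] [-0.93, -0.03] [-1.24, -0.07] [-1.54, -0.12] [-1.84, -0.19] [-2.14, -0.28] [-2.43, -0.38] 
[-0.29, -0.11] [-0.57, -0.24] [-0.85, -0.39] [-1.11, -0.54] [-1.37, -0.71] [-1.62, -0.89] [-1.86, -1.09] [-2.1, -1.29]
```

play_rows([
  {"delta_pos": [-0.31,0.0,-0.03],"yaw": 0,"jaw": 12},
  {"delta_pos": [-0.62,0.0,-0.06],"yaw": 0,"jaw": 12},
  {"delta_pos": [-0.93,-0.02,-0.1],"yaw": 0,"jaw": 12},
  {"delta_pos": [-1.24,-0.06,-0.1],"yaw": 0,"jaw": 12},
  {"delta_pos": [-1.54,-0.11,-0.1],"yaw": 0,"jaw": 12},
  {"delta_pos": [-1.84,-0.18,-0.1],"yaw": 0,"jaw": 12},
  {"delta_pos": [-2.14,-0.27,-0.1],"yaw": 0,"jaw": 12},
  {"delta_pos": [-2.43,-0.37,-0.1],"yaw": 0,"jaw": 12},
])

```text
clock: 15.9
eef_pos: [558.6, 51.5, 88.7]
tcp_rot: [3.137, -0.002, 1.357]
contact_force: [1.2, 0.3, 9.8]
opening: 0.222
grasp_force: 34.5
```

```bash
python3 wind.py 0.3 2
python3 - <<'E'
from h import *
for n in("scene","top"):
    vision.grab_frame(n)
    for q in vision.landmark_of(n,"shutter_top")[:2]: print(n,q["uv"],q["conf"],at_z(n,q["uv"],137))
E
```

```text
ang -0.5547085649474541 rad 63.59821932650035 [1.2 0.3 9.8] z 88.68624293127529 q [0.09 0.43 1.89 0.   0.82 0.3 ] open 0.2221498614747044 t 15.9
[-0.22, -0.08] [-0.43, -0.17] [-0.64, -0.27] [-0.85, -0.38] [-1.05, -0.49] [-1.25, -0.61] [-1.45, -0.74] [-1.63, -0.87] 
[-0.18, -0.14] [-0.36, -0.29] [-0.53, -0.45] [-0.7, -0.61] [-0.86, -0.78] [-1.02, -0.95] [-1.16, -1.13] [-1.3, -1.32] 
scene [303.3, 257.0] 0.53 [ 504.76936895 -111.66970878  137.        ]
```

play_rows([
  {"delta_pos": [-0.22,-0.08,-0.05],"yaw": 0,"jaw": 12},
  {"delta_pos": [-0.43,-0.17,-0.1],"yaw": 0,"jaw": 12},
  {"delta_pos": [-0.64,-0.27,-0.1],"yaw": 0,"jaw": 12},
  {"delta_pos": [-0.85,-0.38,-0.1],"yaw": 0,"jaw": 12},
  {"delta_pos": [-1.05,-0.49,-0.1],"yaw": 0,"jaw": 12},
  {"delta_pos": [-1.25,-0.61,-0.1],"yaw": 0,"jaw": 12},
  {"delta_pos": [-1.45,-0.74,-0.1],"yaw": 0,"jaw": 12},
  {"delta_pos": [-1.63,-0.87,-0.1],"yaw": 0,"jaw": 12},
])

```text
clock: 16.9
eef_pos: [547.1, 37.0, 89.6]
tcp_rot: [3.136, -0.002, 1.358]
contact_force: [2.5, -1.7, 7.4]
opening: 0.219
grasp_force: 33.0
```

```bash
python3 wind.py 0.2 2
```

```text
ang -0.8445841009820209 rad 64.17585363873928 [ 2.5 -1.7  7.4] z 89.6074218875715 q [0.06 0.41 1.92 0.   0.81 0.28] open 0.21945359213443327 t 16.9
[-0.12, -0.09] [-0.25, -0.19] [-0.36, -0.29] [-0.48, -0.39] [-0.6, -0.5] [-0.71, -0.6] [-0.82, -0.71] [-0.92, -0.83] 
[-0.1, -0.12] [-0.2, -0.23] [-0.3, -0.35] [-0.39, -0.48] [-0.49, -0.6] [-0.57, -0.73] [-0.66, -0.86] [-0.74, -0.99]
```

play_rows([
  {"delta_pos": [-0.12,-0.09,0],"yaw": 0,"jaw": 12},
  {"delta_pos": [-0.25,-0.19,-0.05],"yaw": 0,"jaw": 12},
  {"delta_pos": [-0.36,-0.29,-0.05],"yaw": 0,"jaw": 12},
  {"delta_pos": [-0.48,-0.39,-0.05],"yaw": 0,"jaw": 12},
  {"delta_pos": [-0.6,-0.5,-0.05],"yaw": 0,"jaw": 12},
  {"delta_pos": [-0.71,-0.6,-0.05],"yaw": 0,"jaw": 12},
  {"delta_pos": [-0.82,-0.71,-0.05],"yaw": 0,"jaw": 12},
  {"delta_pos": [-0.92,-0.83,-0.05],"yaw": 0,"jaw": 12},
])

```text
clock: 17.7
eef_pos: [539.5, 30.5, 90.5]
tcp_rot: [3.131, -0.004, 1.357]
contact_force: [12.4, 4.1, 0.0]
opening: 0.223
grasp_force: 31.4
```

```bash
python3 wind.py 0.2 2
```

```text
ang -0.9996619953572845 rad 64.79851701456673 [12.4  4.1  0. ] z 90.45465874458685 q [0.05 0.4  1.94 0.   0.79 0.27] open 0.2228532606646253 t 17.7
[-0.11, -0.11] [-0.21, -0.22] [-0.32, -0.34] [-0.42, -0.46] [-0.51, -0.58] [-0.61, -0.7] [-0.7, -0.83] [-0.78, -0.96] 
[-0.08, -0.13] [-0.16, -0.26] [-0.24, -0.4] [-0.32, -0.53] [-0.39, -0.67] [-0.45, -0.81] [-0.52, -0.95] [-0.58, -1.1]
```

play_rows([
  {"delta_pos": [-0.08,-0.08,0],"yaw": 0,"jaw": 12},
  {"delta_pos": [-0.15,-0.15,0],"yaw": 0,"jaw": 12},
  {"delta_pos": [-0.15,-0.15,0],"yaw": 0,"jaw": 12},
  {"delta_pos": [-0.15,-0.15,0],"yaw": 0,"jaw": 12},
  {"delta_pos": [-0.05,-0.05,0],"yaw": 0,"jaw": 12},
  {"delta_pos": [0.1,0.1,0],"yaw": 0,"jaw": 12},
  {"delta_pos": [0.2,0.2,0],"yaw": 0,"jaw": 25},
  {"delta_pos": [0.2,0.2,0],"yaw": 0,"jaw": 50},
])

```text
clock: 18.5
eef_pos: [537.5, 31.5, 89.0]
tcp_rot: [3.14, -0.001, 1.358]
contact_force: [-0.0, -0.4, -0.0]
opening: 0.408
grasp_force: 0.0
```

play_rows([
  {"delta_pos": [0,0,0],"yaw": 0,"jaw": 70},
  {"delta_pos": [0,0,0],"yaw": 0,"jaw": 70},
  {"delta_pos": [0,0,-1],"yaw": 0,"jaw": 70},
  {"delta_pos": [0,0,-3],"yaw": 0,"jaw": 70},
  {"delta_pos": [0,0,-6],"yaw": 0,"jaw": 70},
  {"delta_pos": [0,0,-10],"yaw": 0,"jaw": 60},
  {"delta_pos": [0,0,-13],"yaw": 0,"jaw": 40},
  {"delta_pos": [0,0,-13],"yaw": 0,"jaw": 20},
])

```text
clock: 19.3
eef_pos: [538.8, 31.5, 223.8]
tcp_rot: [3.134, -0.002, 1.358]
contact_force: [0.2, 0.3, -0.1]
opening: 0.267
grasp_force: 0.0
```

```bash
python3 - <<'E'
from h import *
import pickle
np.set_printoptions(precision=2,suppress=True)
e,R,s=pose(); print(e,s["tcp_rot"],s["contact_force"],s["qpos"])
c=K("wrist"); im,d=vision.grab_frame("wrist"); pickle.dump((c,im,d,e,R),open("w6.pkl","wb"))
vs={}
for n in("wrist","scene","top"):
    if n!="wrist": i2,d2=vision.grab_frame(n); pickle.dump((K(n),i2,d2),open(n+"6.pkl","wb"))
    for t,z in(("shutter_top",137),("grip_middle",99)):
        for q in vision.landmark_of(n,t)[:3]: print(n,t,q["uv"],round(q["conf"],2),at_z(n,q["uv"],z,c if n=="wrist" else None))
S=pickle.load(open("scene6.pkl","rb"))[1]; save("v6.png",np.hstack([cv2.resize(S[190:350,215:400],(555,480)),]),1)
E
```

```text
[538.84  31.51 223.78] [ 3.13 -0.    1.36] [ 0.2   0.27 -0.14] [0.06 0.22 1.83 0.   1.08 0.27]
wrist shutter_top [209.1, 132.5] 0.25 [517.76  93.16 137.  ]
wrist grip_middle [254.5, 178.8] 0.91 [544.05  36.75  99.  ]
scene shutter_top [309.2, 258.5] 0.4 [ 511.94 -123.51  137.  ]
scene grip_middle [273.1, 220.1] 0.67 [548.07  35.85  99.  ]
scene grip_middle [229.4, 189.8] 0.63 [530.73 191.03  99.  ]
scene grip_middle [132.9, 194.7] 0.62 [322.97 349.85  99.  ]
top grip_middle [170.7, 266.4] 0.55 [335.23 391.15  99.  ]
top grip_middle [225.4, 191.4] 0.5 [553.05 235.92  99.  ]
top grip_middle [219.6, 238.4] 0.42 [414.2  251.58  99.  ]
```

View pics/v6.png

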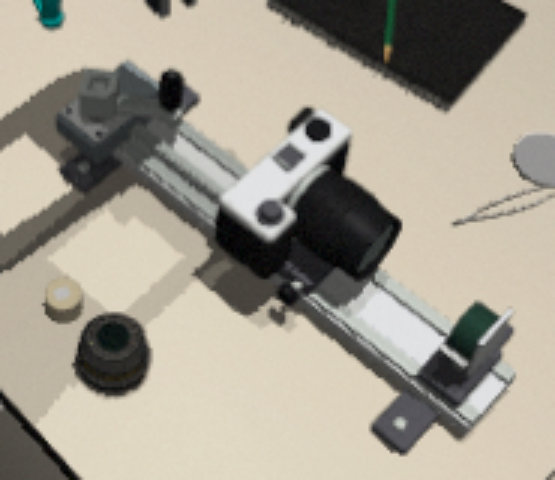

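The crank sits on the spindle. The camera is well forward, and the shutter button is the near knob at scene pixel (304,260). Next I look at it with the wrist camera.

play_rows([
  {"delta_pos": [-4,0,0],"yaw": 0,"jaw": 0},
  {"delta_pos": [-8,0,0],"yaw": 0,"jaw": 0},
  {"delta_pos": [-12,0,0],"yaw": 0,"jaw": 0},
  {"delta_pos": [-16,0,0],"yaw": 0,"jaw": 0},
  {"delta_pos": [-20,0,0],"yaw": 0,"jaw": 0},
  {"delta_pos": [-22.6,0,0],"yaw": 0,"jaw": 0},
  {"delta_pos": [-22.6,0,0],"yaw": 0,"jaw": 0},
  {"delta_pos": [-22.6,0,0],"yaw": 0,"jaw": 0},
])

```text
clock: 20.55
eef_pos: [488.3, -189.7, 218.4]
tcp_rot: [-3.141, -0.0, 1.356]
contact_force: [-0.8, 0.7, -0.9]
opening: -0.0
grasp_force: 0.0
```

```bash
python3 - <<'E'
from h import *
import pickle
np.set_printoptions(precision=2,suppress=True)
e,R,s=pose(); print(e,s["tcp_rot"],s["opening"])
c=K("wrist"); im,d=vision.grab_frame("wrist"); pickle.dump((c,im,d,e,R),open("w7.pkl","wb"))
for t,z in(("shutter_top",137),("camera_carriage",128)):
    for q in vision.landmark_of("wrist",t)[:3]+vision.cut_out("wrist",t)[:2]:
        u=np.array(q["uv"]).round().astype(int); print(t,q["uv"],round(q["conf"],2),at_z("wrist",q["uv"],z,c),"depth",at_depth("wrist",q["uv"],d[u[1],u[0]],c))
a=rectify(im,c,505,-115,137,50,4); b=cv2.resize(im,None,fx=.78,fy=.78)
cv2.imwrite("pics/w7.png",np.hstack([a[:300],b[:300]] if 0 else [a[:, :],cv2.copyMakeBorder(b,0,400-b.shape[0],0,0,cv2.BORDER_CONSTANT)])[:,:,::-1]) 
E
```

```text
[ 488.32 -189.72  218.35] [-3.14 -0.    1.36] -0.0002533280160684983
shutter_top [250.5, 111.1] 0.87 [ 502.9  -118.68  137.  ] depth [ 502.88 -118.73  135.49]
shutter_top [250.7, 108.9] 0.78 [ 503.4 -117.1  137. ] depth [ 503.4  -117.09  137.4 ]Traceback (most recent call last):
  File "<stdin>", line 7, in <module>
ValueError: it knows: crank, dropper_bottle, focus_rail, grip_middle, objective, shutter_top, spare_puck, spindle_seat
```

```bash
python3 - <<'E'
from h import *
import pickle
c,im,d,e,R=pickle.load(open("w7.pkl","rb")); S=pickle.load(open("scene6.pkl","rb"))[1]
a=rectify(im,c,520,-120,137,95,2)[:, :]
b=cv2.resize(S[245:315,280:350],(400,400),interpolation=cv2.INTER_CUBIC)
a=cv2.copyMakeBorder(a,0,20,0,20,cv2.BORDER_CONSTANT)[:400,:400]
cv2.imwrite("pics/w7.png",np.hstack([a,cv2.convertScaleAbs(b,alpha=2)])[:,:,::-1])
E
```

```text
(no output)
```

View pics/w7.png

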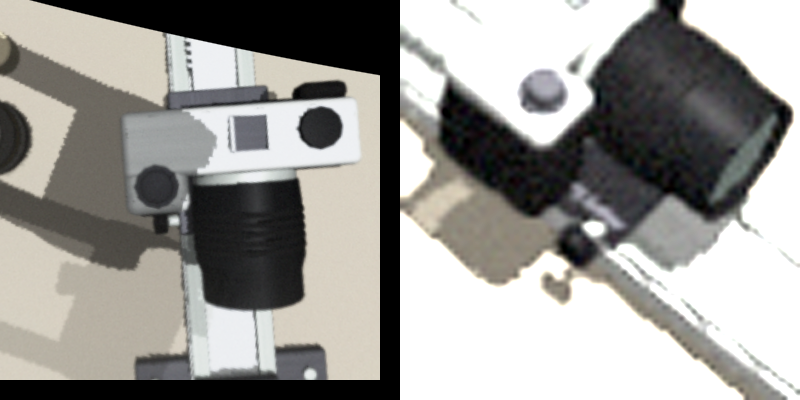

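The button is confirmed at about (503.3,-118.3), at 137 mm. The carriage sits against the stop block and clamp, with no gap visible.

play_rows([
  {"delta_pos": [2.5,0,0],"yaw": 0,"jaw": 0},
  {"delta_pos": [5,0,1],"yaw": 0,"jaw": 0},
  {"delta_pos": [7,-0.05,3],"yaw": 0,"jaw": 0},
  {"delta_pos": [7.3,-0.05,5],"yaw": 0,"jaw": 0},
  {"delta_pos": [7.3,-0.05,6.5],"yaw": 0,"jaw": 0},
  {"delta_pos": [7.3,-0.05,7],"yaw": 0,"jaw": 0},
  {"delta_pos": [7.3,-0.05,7],"yaw": 0,"jaw": 0},
  {"delta_pos": [7.3,-0.05,7],"yaw": 0,"jaw": 0},
])

```text
clock: 21.5
eef_pos: [504.0, -117.9, 149.4]
tcp_rot: [3.141, 0.0, 1.358]
contact_force: [-0.2, 0.4, 1.0]
opening: 0.001
grasp_force: 0.0
```

play_rows([
  {"delta_pos": [0,0,0.2],"yaw": 0,"jaw": 0},
  {"delta_pos": [0,0,0.4],"yaw": 0,"jaw": 0},
  {"delta_pos": [0,0,0.6],"yaw": 0,"jaw": 0},
  {"delta_pos": [0,0,0.7],"yaw": 0,"jaw": 0},
  {"delta_pos": [0,0,0.8],"yaw": 0,"jaw": 0},
  {"delta_pos": [0,0,0.8],"yaw": 0,"jaw": 0},
  {"delta_pos": [0,0,0.8],"yaw": 0,"jaw": 0},
  {"delta_pos": [0,0,0.8],"yaw": 0,"jaw": 0},
])

```text
clock: 22.3
eef_pos: [503.6, -118.1, 140.8]
tcp_rot: [3.141, -0.0, 1.358]
contact_force: [0.6, 0.2, 0.3]
opening: 0.006
grasp_force: 0.0
```

play_rows([
  {"delta_pos": [0,0,0.1],"yaw": 0,"jaw": 0},
  {"delta_pos": [0,0,0.2],"yaw": 0,"jaw": 0},
  {"delta_pos": [0,0,0.3],"yaw": 0,"jaw": 0},
  {"delta_pos": [0,0,0.4],"yaw": 0,"jaw": 0},
  {"delta_pos": [0,0,0.4],"yaw": 0,"jaw": 0},
  {"delta_pos": [0,0,0.4],"yaw": 0,"jaw": 0},
  {"delta_pos": [0,0,0.4],"yaw": 0,"jaw": 0},
  {"delta_pos": [0,0,0.4],"yaw": 0,"jaw": 0},
])

```text
clock: 23.1
eef_pos: [503.5, -118.1, 136.8]
tcp_rot: [-3.142, 0.0, 1.358]
contact_force: [-0.4, 0.1, 1.6]
opening: 0.001
grasp_force: 0.5
```

play_rows([
  {"delta_pos": [0,0,0.08],"yaw": 0,"jaw": 0},
  {"delta_pos": [0,0,0.16],"yaw": 0,"jaw": 0},
  {"delta_pos": [0,0,0.24],"yaw": 0,"jaw": 0},
  {"delta_pos": [0,0,0.3],"yaw": 0,"jaw": 0},
  {"delta_pos": [0,0,0.3],"yaw": 0,"jaw": 0},
  {"delta_pos": [0,0,0.3],"yaw": 0,"jaw": 0},
  {"delta_pos": [0,0,0.3],"yaw": 0,"jaw": 0},
  {"delta_pos": [0,0,0.3],"yaw": 0,"jaw": 0},
])

```text
clock: 23.9
eef_pos: [503.6, -118.1, 134.0]
tcp_rot: [3.141, 0.0, 1.358]
contact_force: [-2.2, 0.2, 5.8]
opening: 0.001
grasp_force: 2.6
```

```bash
python3 -c "
from h import *
print(r.sense()['contact_force'],r.sense()['eef_pos'])"
```

```text
[-2.19671391  0.15477101  5.77374756] [ 503.63779715 -118.09796087  134.01847904]
```

play_rows([
  {"delta_pos": [0,0,0],"yaw": 0,"jaw": 0},
  {"delta_pos": [0,0,0],"yaw": 0,"jaw": 0},
  {"delta_pos": [0,0,0],"yaw": 0,"jaw": 0},
  {"delta_pos": [0,0,0],"yaw": 0,"jaw": 0},
  {"delta_pos": [0,0,0],"yaw": 0,"jaw": 0},
  {"delta_pos": [0,0,0],"yaw": 0,"jaw": 0},
  {"delta_pos": [0,0,0],"yaw": 0,"jaw": 0},
  {"delta_pos": [0,0,0],"yaw": 0,"jaw": 0},
])

```text
clock: 24.7
eef_pos: [503.6, -118.1, 134.0]
tcp_rot: [3.141, -0.0, 1.358]
contact_force: [-2.6, 0.8, 5.5]
opening: 0.001
grasp_force: 2.6
```

play_rows([
  {"delta_pos": [0,0,0.15],"yaw": 0,"jaw": 0},
  {"delta_pos": [0,0,0.3],"yaw": 0,"jaw": 0},
  {"delta_pos": [0,0,0.4],"yaw": 0,"jaw": 0},
  {"delta_pos": [0,0,0.45],"yaw": 0,"jaw": 0},
  {"delta_pos": [0,0,0.45],"yaw": 0,"jaw": 0},
  {"delta_pos": [0,0,0.45],"yaw": 0,"jaw": 0},
  {"delta_pos": [0,0,0.45],"yaw": 0,"jaw": 0},
  {"delta_pos": [0,0,0.45],"yaw": 0,"jaw": 0},
])

```text
clock: 25.5
eef_pos: [503.8, -118.1, 130.6]
tcp_rot: [3.141, 0.0, 1.358]
contact_force: [-6.2, 1.6, 18.0]
opening: 0.003
grasp_force: 9.3
```

play_rows([
  {"delta_pos": [0,0,-0.4],"yaw": 0,"jaw": 0},
  {"delta_pos": [0,0,-0.9],"yaw": 0,"jaw": 0},
  {"delta_pos": [0,0,-1.6],"yaw": 0,"jaw": 0},
  {"delta_pos": [0,0,-3],"yaw": 0,"jaw": 0},
  {"delta_pos": [0,0,-5],"yaw": 0,"jaw": 0},
  {"delta_pos": [0,0,-7],"yaw": 0,"jaw": 0},
  {"delta_pos": [-2,0,-8.5],"yaw": 0,"jaw": 0},
  {"delta_pos": [-5,0,-8.5],"yaw": 0,"jaw": 0},
])

```text
clock: 26.3
eef_pos: [494.4, -167.0, 216.6]
tcp_rot: [3.138, 0.0, 1.36]
contact_force: [0.1, -1.5, -0.1]
opening: 0.003
grasp_force: 0.0
```

play_rows([
  {"delta_pos": [-2.3,0,0],"yaw": 0,"jaw": 0},
  {"delta_pos": [-2.3,0,0],"yaw": 0,"jaw": 0},
  {"delta_pos": [-2.3,0,0],"yaw": 0,"jaw": 0},
  {"delta_pos": [-2.3,0,0],"yaw": 0,"jaw": 0},
  {"delta_pos": [-2.3,0,0],"yaw": 0,"jaw": 0},
  {"delta_pos": [-2.3,0,0],"yaw": 0,"jaw": 0},
  {"delta_pos": [-2.3,0,0],"yaw": 0,"jaw": 0},
  {"delta_pos": [-2.3,0,0],"yaw": 0,"jaw": 0},
])

```text
clock: 27.1
eef_pos: [488.2, -189.2, 214.3]
tcp_rot: [-3.142, -0.0, 1.358]
contact_force: [0.4, 0.2, -0.3]
opening: -0.004
grasp_force: 0.0
```

```bash
python3 - <<'E'
from h import *
import pickle
np.set_printoptions(precision=2,suppress=True)
c=K("wrist"); e,R,s=pose(); im,d=vision.grab_frame("wrist"); print(e,s["contact_force"])
for q in vision.landmark_of("wrist","shutter_top")[:2]:
    u=np.array(q["uv"]).round().astype(int); print(q["uv"],q["conf"],at_z("wrist",q["uv"],137,c),at_depth("wrist",q["uv"],d[u[1],u[0]],c))
# crank hub top height from scene depth (expect 98) and stability vs before
S0=pickle.load(open("scene6.pkl","rb")); i2,d2=vision.grab_frame("scene")
uv=proj("scene",np.array([504.5,85,98])); 
for k in((-4,0),(4,0),(0,-4),(0,4)):
    p=(uv+k).round().astype(int); print(p,at_depth("scene",p,d2[p[1],p[0]]),at_depth("scene",p,S0[2][p[1],p[0]])[2])
E
```

```text
[ 488.19 -189.16  214.29] [ 0.37  0.23 -0.29]
[253.4, 109.8] 0.77 [ 505.06 -117.49  137.  ] [ 505.06 -117.51  136.36]
[244 218] [496.89  89.98  98.98] 99.86790230529675
[252 218] [511.14  75.17 101.1 ] 99.63237336240093
[248 214] [512.01  91.87 101.28] 98.58280502934667
[248 222] [495.3   72.37 100.45] 99.28618875056918
```

```bash
python3 - <<'E'
from h import *
np.set_printoptions(precision=1,suppress=True)
for n in("scene","top"):
    im,d=vision.grab_frame(n); c=K(n); P=[]
    u0=proj(n,np.array([504.5,85,90]),c).round().astype(int)
    for v in range(u0[1]-45,u0[1]+45):
        for u in range(u0[0]-45,u0[0]+45):
            if d[v,u]>0: P.append(at_depth(n,(u,v),d[v,u],c))
    P=np.array(P); rr=np.abs(P[:,:2]-[504.5,85]).max(1)
    hub=P[(rr<16)&(P[:,2]>80),2]; house=P[(rr>16)&(rr<25)&(P[:,2]>52)&(P[:,2]<68),2]; bench=P[(P[:,2]<10)&(P[:,2]>-8),2]
    print(n,"hub pct",np.percentile(hub,[10,50,90]),len(hub),"house",np.median(house),len(house),"bench",np.median(bench))
    arm=P[(P[:,2]>70)&(P[:,2]<86)]; t=(arm[:,:2]-[504.5,85])@np.array([.54,-.84]); 
    for lo,hi in((16,28),(28,40),(40,52)):
        k=(t>lo)&(t<hi); print(" arm z",lo,np.median(arm[k,2]) if k.any() else None,k.sum())
E
```

```text
scene hub pct [ 87.3  97.2 100.8] 123 house 60.862972081484486 101 bench 2.47177430058548
 arm z 16 77.90601042551401 30
 arm z 28 78.0962348593356 33
 arm z 40 77.60328006625775 30
top hub pct [ 88.6  97.2 101.3] 95 house 59.75686984082779 108 bench 1.6615970340960757
 arm z 16 77.61728300116044 26
 arm z 28 77.21366730280874 23
 arm z 40 77.20728121048808 24
```

The arm top stands at 78 mm, which is 68 + 10, so the crank is fully seated. I'm handing the job in.

```bash
python3 -c "
from rig import r
print(r.sign_off())"
```

```text
the job is handed in; nothing more can be done
None
```

The job is handed in: the steel crank is fully seated on the spindle, the camera was wound clockwise until the crank met firm resistance at the stop, and the picture was taken (about a second at half-press, then full press and release), with the crank left on.

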